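# Load the rocker tray with the large transformer

### The arm

A 6-joint arm with a two-finger parallel gripper is mounted at the origin on the work surface. World frame = base frame: x ahead of the robot, y to its left, z up, the work surface at z = 0. Lengths are in m, angles in rad, forces in N, time in s.
With the tool pointing down it reaches from about 0.35 to 0.775 m from the base axis. Payload 7.3 kg.
Tool frame: the origin (TCP) lies between the finger pads; the fingertips stand robot.tcp_to_tips ahead of it and the grasp point (between the pads) lies 2 mm behind it (robot.tcp_to_tips is the distance from the TCP to the fingertips, in m); y points along the fingers, x is the direction in which the jaws open and shut, and the axes are right-handed (so a half turn about y gives the same grasp; the last joint's range is limited). The gripper opens to 92 mm and grips with 3 to 60 N. Pads are 19 mm wide; open, the fingers measure 130 mm over their backs; the gripper's body (75 mm by 190 mm) begins 47 mm behind the grasp point.
Start: joints at [1.054, 0.342, 1.524, -0, 1.275, -0.146], TCP at [0.19, 0.489, 0.244] pointing down, gripper open.
Joint ranges: [-2.53, 2.53], [-0.77, 2.02], [0.04, 2.7], [-1, 4.14], [0.28, 2.66], [-3.11, 3.11]. Speed limits (rad/s): [2.57, 2.57, 3.14, 3.14, 3.14, 3.14].

### API

Orientations are given as [roll, pitch, yaw] about the fixed x, y, z axes, in that order (R = Rz(yaw) Ry(pitch) Rx(roll)).
In Python, from cell import status, read_camera, get_calibration, robot gives the robot as it stands.
- The arm moves only by the shell command python3 -m creep 'ROWS' [FORCE]. ROWS is JSON, a list of rows, each an object of numbers: "dx", "dy", "dz": the shift along the tool's x, y, z in m; "rx", "ry", "rz": the turn, a rotation vector about the tool's x, y, z in rad; "gripper": the opening, from 0 (shut) to 1 (fully open). A call has 1 to 20 rows; each row is the pose to reach, as a shift and turn from the pose commanded when the call began, along the tool's axes at that moment; what a row does not reach only later rows make up. A row lasts 1/8 s, in which the tool goes at most 62.5 mm and 10.7 degrees, less where a joint would pass 70% of its speed; a pose out of reach is approached as far as the arm can. A call with a gripper value outside its range is refused whole. The fingers move at their own pace and stop on an object; FORCE is the grip in N (left out, the last holds). Time passes only in rows, so rows that repeat a pose let the fingers close. It gives the time, the measured TCP pose, the force and the opening at its end, in the units of the state.
- status.observe(): the state, without advancing time (a new reading comes with each control period).
- read_camera(name): name is "side" or "top"; returns (picture, depth): 420x560x3 uint8, red, green, blue; 420x560 float32, m along the optical axis (not along the pixel's ray), 0 where there is no reading.
- get_calibration(name): a dict with "fx", "fy", "cx", "cy" (pixels), "D" ([k1, k2, p1, p2, k3] as OpenCV has them; the pictures are not rectified), "xyz" and "rotation" of the camera in the world. Camera axes: x right, y down, z forward; pixel columns grow to the right and rows downward; lengths in m; the calibration is good to about 2 mm. A picture is of the moment at which its call begins. get_calibration takes no time and is no camera call.
- robot.hand_in(): hands the job in, once; it reports no verdict.
The state is a dict: "time": time; "qpos": joint angles; "qvel": joint speeds; "joint_efforts": joint torques, N m; "tool_pos": TCP position; "tool_rot": TCP orientation; "contact_force": force on the tool from outside, world axes, zero at the start; "torque": the same for the moment, N m; "opening": finger opening in m.
Only numpy, scipy, OpenCV 4.12 (cv2) and the standard library are available. Lean on these libraries where they do the work, as an engineer would, in place of code of your own. Each camera call takes 0.05 s, during which the arm holds its last target.

### The job

Two transformers of the same make lie on the repair bench. Pick up the larger one and set it upright in the middle of the black rubber pan at the raised end of the rocker tray, without dropping it, then let go so that its weight tips the tray fully over towards the inspection station. Leave the smaller transformer where it lies.

Things in the scene. Friction and masses are not known exactly. Their poses are not given: they have to be found in the camera images.
- transformer_center (a point): Larger of two transformers (dark steel core, copper winding), 48 mm along its x, 46 mm along its y, 44 mm tall, about 0.36 kg, standing upright on the bench. The point is its centre, 22 mm above its underside; z up. Flat steel end faces look along +x and -x: 48 mm apart, 28 mm wide, full height; the winding bulges along +y and -y (central 30 mm of x).
- small_transformer_center (a point): Smaller transformer of the same shape, 32 mm (x) by 30 mm (y) by 29 mm tall, 0.09 kg, too light to tip the tray. The point is its centre, 14.5 mm above its underside. It must stay where it lies.
- pan (a point): Centre of the top face of the rubber pan (94 mm in x, 110 mm in y) on the raised end of the rocker tray (276 x 122 mm). x: along the tray away from the pivot; y: parallel to the pivot; z: normal to the pan. Rib 4 mm high at x = -51 mm, side lips 5 mm at y = +-59 mm, end lip 9 mm at x = +51 mm. Pivot: 85 mm back, 7 mm below, 75 mm above the bench; stand cheeks 93 mm high beside it.
- rocker_tray (a joint): Tilt of the tray, rad. 0: empty, pan end raised 0.12 rad by a counterweight; 0.12: level; 0.32: fully tipped, pan end 0.20 rad below level. Turns freely, lightly damped: the larger transformer's weight in the pan tips it over in a second or two; it returns to 0 when unloaded. The pan centre sinks 10 mm from rest to level, 17 mm more to fully tipped. The stand is fixed.
Things that resemble listed ones, but are neither listed nor needed, are in the scene too. What is shaped like the part that bears transformer_center but green is not meant.

How it is judged:
By the outcome, as a careful person would: the job done as asked, in the order asked, and still so for the second after the job is handed in, with the robot touching nothing.
It also fails if it takes over 40 s, if anything falls off the work surface, if the arm or the gripper's body presses on something with over 40 N, if the wrist force passes 120 N, or if a joint passes its speed limit or range.

## Working session

There is one attempt and no reset: what is moved stays moved. The work goes in short steps, Python scripts to look and compute and a shell command to move; the robot and the scene stay as the last step left them, time stands still between calls to the robot, and variables do not carry over. Pictures are saved under pics/ and viewed, and the job is handed in when it is done.

```bash
ls; mkdir -p pics; python3 - <<'E'
from cell import status, read_camera, get_calibration, robot
import cv2,numpy as np
print(status.observe()); print(robot.tcp_to_tips)
for n in("side","top"):
    p,d=read_camera(n); cv2.imwrite(f"pics/{n}0.png",p[:,:,::-1]); np.savez(f"{n}0.npz",p=p,d=d); print(n,get_calibration(n))
E
```

```text
pics
{'time': 0.0, 'qpos': array([ 1.05402734e+00,  3.42755512e-01,  1.52501725e+00,  3.22386671e-05,
        1.27540129e+00, -1.46018454e-01]), 'qvel': array([-0.00025969, -0.00119633, -0.00069052, -0.0007199 , -0.00030811,
        0.00031408]), 'joint_efforts': array([-3.35123359e-04, -4.31235337e+01, -2.44226933e+01,  7.17120920e-02,
        5.55522332e-02, -2.20040265e-04]), 'tool_pos': array([0.19000496, 0.48900286, 0.24302785]), 'tool_rot': array([-1.57053573e+00,  1.56007606e-03,  1.20003659e+00]), 'contact_force': array([-0.73475771,  0.58680877, -0.55113844]), 'torque': array([-0.00763101, -0.0045651 , -0.02446786]), 'opening': 0.09162980586424288}
0.017
side {'fx': 408.9791680214913, 'fy': 408.9791680214913, 'cx': 281.6283401925368, 'cy': 217.29208988780636, 'D': array([-0.10548922,  0.        ,  0.        ,  0.        ,  0.        ]), 'xyz': array([0.36383948, 0.58107693, 0.58163452]), 'rotation': array([-2.29680492, -0.01637399, -2.86160818])}
top {'fx': 547.0298123459861, 'fy': 547.0298123459861, 'cx': 289.77595504068194, 'cy': 209.8449810533008, 'D': array([-0.07615363,  0.        ,  0.        ,  0.        ,  0.        ]), 'xyz': array([0.26789889, 0.01527009, 1.24524915]), 'rotation': array([-2.92197373e+00, -1.68743604e-03, -1.46918560e+00])}
```

View pics/side0.png

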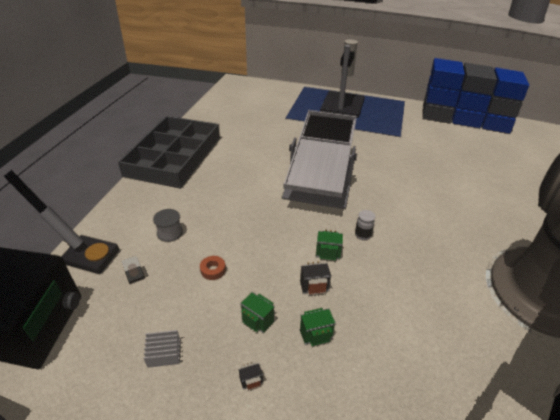

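View pics/top0.png

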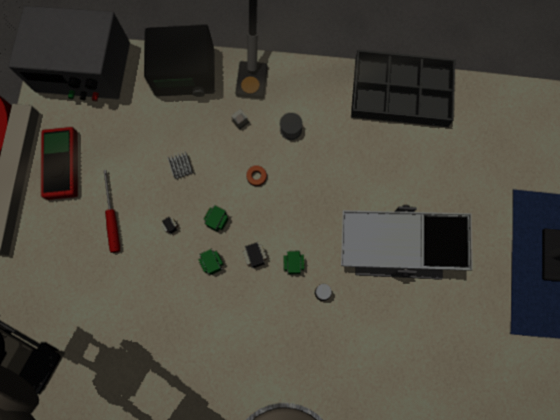

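The side view shows the larger transformer at about (316,277), the smaller at (251,376), and the pan at (330,127). In the top view they are at (256,255), (170,226) and (446,241). Three green lookalikes sit around the larger one. Next I measure with depth and crops.

```bash
cat > h.py <<'E'
import numpy as np,cv2
from scipy.spatial.transform import Rotation as Ro
from cell import get_calibration
def cal(n):
    c=get_calibration(n);K=np.array([[c['fx'],0,c['cx']],[0,c['fy'],c['cy']],[0,0,1]]);return K,np.array(c['D']),np.array(c['xyz']),Ro.from_euler('xyz',c['rotation']).as_matrix()
def rays(n,uv):
    K,D,t,R=cal(n);q=cv2.undistortPoints(np.array(uv,float).reshape(-1,1,2),K,D).reshape(-1,2)
    return t,R,np.c_[q,np.ones(len(q))]
def cloud(n,d):
    v,u=np.mgrid[0:d.shape[0],0:d.shape[1]]
    t,R,q=rays(n,np.c_[u.ravel(),v.ravel()])
    return ((q*d.reshape(-1,1))@R.T+t).reshape(*d.shape,3)
def plane(n,uv,z):
    t,R,q=rays(n,uv);w=q@R.T;return t+w*((z-t[2])/w[:,2])[:,None]
E
python3 - <<'E'
from h import *
for n,boxes in(("top",[(256,255,22),(170,226,16),(446,241,45)]),("side",[(316,277,28),(251,376,24),(330,150,60)])):
    f=np.load(n+"0.npz");p=f['p'];d=f['d'];P=cloud(n,d)
    for i,(u,v,r) in enumerate(boxes):
        c=p[v-r:v+r,u-r:u+r,::-1];k=int(400/(2*r))
        cv2.imwrite(f"pics/c_{n}{i}.png",cv2.resize(c,None,fx=k,fy=k,interpolation=cv2.INTER_NEAREST))
        Q=P[v-r:v+r,u-r:u+r].reshape(-1,3)
        print(n,i,"centre",P[v,u].round(4),"z pct",np.percentile(Q[:,2],[1,10,50,90,99]).round(4))
a=[cv2.resize(cv2.imread(f"pics/c_{n}{i}.png"),(260,260)) for n in("top","side") for i in range(3)]
cv2.imwrite("pics/crops.png",np.vstack([np.hstack(a[:3]),np.hstack(a[3:])]))
E
```

```text
top 0 centre [0.4255 0.1043 0.0443] z pct [-0.0053 -0.0027  0.001   0.043   0.0484]
top 1 centre [0.4731 0.3076 0.0288] z pct [-0.0058 -0.003   0.0006  0.0276  0.0337]
top 2 centre [ 0.4896 -0.3005  0.095 ] z pct [-0.0045 -0.0015  0.0791  0.0959  0.108 ]
side 0 centre [0.4243 0.1258 0.0427] z pct [-0.0027 -0.0016  0.0003  0.0422  0.0444]
side 1 centre [0.4747 0.3216 0.028 ] z pct [-0.0029 -0.0019 -0.0003  0.0276  0.03  ]
side 2 centre [ 0.4702 -0.2187  0.0807] z pct [-0.0035 -0.001   0.0025  0.0879  0.1033]
```

View pics/crops.png

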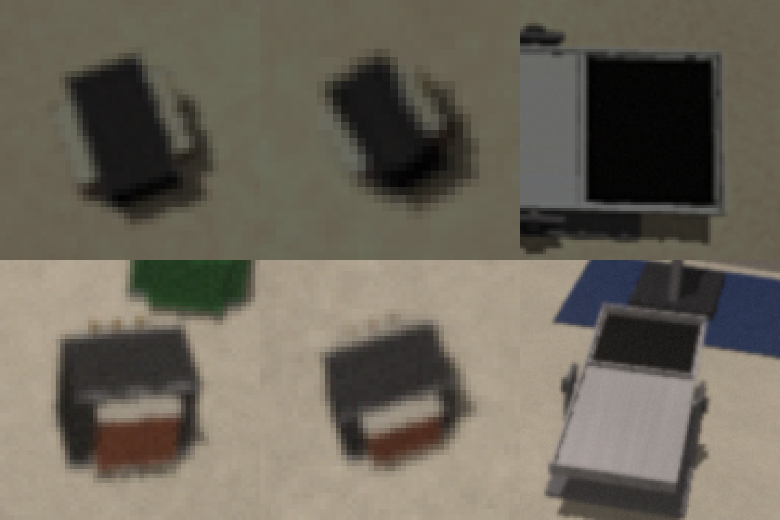

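```bash
python3 - <<'E'
from h import *
for n,boxes in(("top",[(256,255,18,.044),(170,226,14,.029),(446,241,50,.09)]),("side",[(316,272,24,.044),(251,374,20,.029),(330,127,40,.09)])):
    f=np.load(n+"0.npz");p=f['p'];d=f['d'];P=cloud(n,d)
    for i,(u,v,r,h) in enumerate(boxes):
        s=np.s_[v-r:v+r,u-r:u+r];c=p[s].astype(int);Q=P[s]
        mx=c.max(2)
        if i<2: m=(mx<75)&(abs(Q[...,2]-h)<.006)
        else: m=(mx<(40 if n=='top' else 55))&(Q[...,2]>.06)
        m=m.astype(np.uint8)
        k,l,st,ce=cv2.connectedComponentsWithStats(m);j=1+st[1:,4].argmax();m=l==j
        vv,uu=np.nonzero(m);uv=np.c_[uu+u-r,vv+v-r]
        Z=Q[m]
        W=plane(n,uv,h) if i<2 else Z
        rc=cv2.minAreaRect((W[:,:2]*1000).astype(np.float32))
        b=cv2.boxPoints(rc);C=np.cov(W[:,:2].T);w,e=np.linalg.eigh(C);
        print(n,i,len(W),"mean",W.mean(0).round(4),"z",np.median(Z[:,2]).round(4),"rect",np.round(rc[0],1),np.round(rc[1],1),round(rc[2],1),"pcaaxis",np.degrees(np.arctan2(e[1,1],e[0,1])).round(1), mx[m].mean())
        if i==2:
            A=np.c_[W[:,:2],np.ones(len(W))];co=np.linalg.lstsq(A,W[:,2],rcond=None)[0];print("plane",co.round(4), "box",b.round(1).tolist())
E
```

```text
top 0 286 mean [0.4277 0.1089 0.044 ] z 0.0438 rect [427.9 108.6] [47.5 30.6] 25.0 pcaaxis -155.0 30.262237762237763
top 1 118 mean [0.4771 0.3117 0.029 ] z 0.0292 rect [476.9 311.6] [33.6 19.5] 36.6 pcaaxis -142.5 30.584745762711865
top 2 2187 mean [ 0.4894 -0.2987  0.0971] z 0.0925 rect [ 422.8 -155.4] [133.6 441.3] 25.4 pcaaxis 137.9 7.109282121627801
plane [-0.6313  1.0969  0.7337] box [[267.8999938964844, 15.300000190734863], [457.1000061035156, -383.3999938964844], [577.7999877929688, -326.1000061035156], [388.6000061035156, 72.5999984741211]]
side 0 326 mean [0.4289 0.1141 0.044 ] z 0.043 rect [428.2 115.7] [47.4 32. ] 26.1 pcaaxis -151.9 54.21165644171779
side 1 242 mean [0.4778 0.317  0.029 ] z 0.0286 rect [477.4 317.2] [31.1 19.9] 34.6 pcaaxis -143.2 52.731404958677686
side 2 942 mean [ 0.49   -0.2946  0.095 ] z 0.0926 rect [456.2 117.3] [106.9 939.8] 4.8 pcaaxis 98.5 31.357749469214436
plane [-0.0581  0.4565  0.258 ] box [[363.79998779296875, 581.0999755859375], [442.0, -355.3999938964844], [548.5999755859375, -346.5], [470.3999938964844, 590.0]]
```

```bash
python3 - <<'E'
from h import *
for n,(u,v,r),th in(("top",(446,241,50),40),("side",(330,127,40),55)):
    f=np.load(n+"0.npz");p=f['p'];d=f['d'];P=cloud(n,d)
    s=np.s_[v-r:v+r,u-r:u+r];c=p[s].astype(int);Q=P[s]
    m=((c.max(2)<th)&(Q[...,2]>.075)&(Q[...,2]<.115)).astype(np.uint8)
    m=cv2.morphologyEx(m,cv2.MORPH_OPEN,np.ones((3,3)))
    k,l,st,ce=cv2.connectedComponentsWithStats(m);j=1+st[1:,4].argmax();m=l==j
    W=Q[m];b=cv2.minAreaRect((W[:,:2]*1000).astype(np.float32))
    vv,uu=np.nonzero(m);V=plane(n,np.c_[uu+u-r,vv+v-r],.092);b2=cv2.minAreaRect((V[:,:2]*1000).astype(np.float32))
    A=np.c_[W[:,:2],np.ones(len(W))];co=np.linalg.lstsq(A,W[:,2],rcond=None)[0]
    print(n,st[j],len(W),W.mean(0).round(4),b,"\n plane092",V.mean(0).round(4),b2,"slope",co.round(3),cv2.boxPoints(b2).round(0).tolist())
    # tray surface (bright)
    T=(P[...,2]>.05)&(P[...,2]<.115)&(P[...,0]>.40)&(P[...,0]<.58)&(P[...,1]<-.05)&(P[...,1]>-.38)&(p.max(2)>85)
    T=cv2.morphologyEx(T.astype(np.uint8),cv2.MORPH_OPEN,np.ones((3,3)))
    print(" tray",T.sum(),cv2.minAreaRect((P[T>0][:,:2]*1000).astype(np.float32)))
E
```

```text
top [  28   24   44   52 2177] 2177 [ 0.4903 -0.3     0.0923] ((491.763916015625, -300.24456787109375), (110.693603515625, 93.53713989257812), 2.619816303253174) 
 plane092 [ 0.4904 -0.3002  0.092 ] ((491.48822021484375, -300.70819091796875), (110.58857727050781, 94.31059265136719), 2.8988118171691895) slope [ 0.005 -0.12   0.054] [[434.0, -256.0], [439.0, -351.0], [549.0, -345.0], [544.0, -251.0]]
 tray 4176 ((482.6103515625, -164.21690368652344), (118.35990142822266, 173.00421142578125), 2.9591989517211914)
side [ 15  28  47  26 930] 930 [ 0.4905 -0.2993  0.0924] ((490.85394287109375, -302.1134033203125), (105.92241668701172, 95.40902709960938), 2.9464316368103027) 
 plane092 [ 0.4906 -0.3003  0.092 ] ((491.40081787109375, -302.00701904296875), (106.79973602294922, 106.95645141601562), 3.2931265830993652) slope [ 0.008 -0.104  0.057] [[435.0, -252.0], [441.0, -358.0], [548.0, -352.0], [542.0, -246.0]]
 tray 3008 ((486.04168701171875, -206.95608520507812), (273.39300537109375, 141.71522521972656), 88.30628967285156)
```

The pan is at (0.4905, -0.300, 0.092) with tray yaw about 3°, and both its size and slope match the spec. The larger transformer is at about (0.4285, 0.1115) with yaw about 25.5°. Next I move above it.

```bash
python3 -m creep '[{"dx":-0.013,"dz":-0.018,"ry":0.04,"gripper":0.85},{"dx":-0.04,"dz":-0.054,"ry":0.12,"gripper":0.85},{"dx":-0.076,"dz":-0.103,"ry":0.22,"gripper":0.85},{"dx":-0.112,"dz":-0.152,"ry":0.32,"gripper":0.85},{"dx":-0.148,"dz":-0.2,"ry":0.42,"gripper":0.85},{"dx":-0.184,"dz":-0.249,"ry":0.53,"gripper":0.85},{"dx":-0.22,"dz":-0.298,"ry":0.63,"gripper":0.85},{"dx":-0.245,"dz":-0.332,"ry":0.7,"gripper":0.85},{"dx":-0.26,"dz":-0.352,"ry":0.74,"gripper":0.85},{"dx":-0.2654,"dz":-0.3591,"ry":0.755,"gripper":0.85},{"dx":-0.2654,"dz":-0.3591,"ry":0.755,"gripper":0.85},{"dx":-0.2654,"dz":-0.3591,"ry":0.755,"gripper":0.85}]' 30
python3 - <<'E'
from h import *
from cell import read_camera
p,d=read_camera("side");cv2.imwrite("pics/s1.png",p[:,:,::-1]);np.savez("side1.npz",p=p,d=d)
E
```

```text
invalid input at $[0]: expected keys dx, dy, dz, rx, ry, rz, gripper
```

View pics/s1.png

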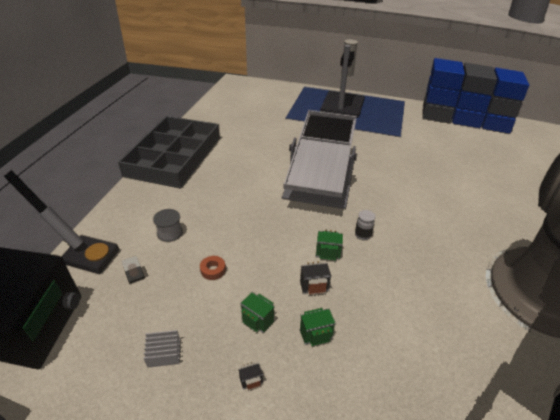

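The call was refused because every row needs all seven keys, so nothing moved and the view is unchanged. I'm retyping it in full.

```bash
python3 -m creep '[{"dx":-0.013,"dy":0,"dz":-0.018,"rx":0,"ry":0.04,"rz":0,"gripper":0.85},{"dx":-0.04,"dy":0,"dz":-0.054,"rx":0,"ry":0.12,"rz":0,"gripper":0.85},{"dx":-0.076,"dy":0,"dz":-0.103,"rx":0,"ry":0.22,"rz":0,"gripper":0.85},{"dx":-0.112,"dy":0,"dz":-0.152,"rx":0,"ry":0.32,"rz":0,"gripper":0.85},{"dx":-0.148,"dy":0,"dz":-0.2,"rx":0,"ry":0.42,"rz":0,"gripper":0.85},{"dx":-0.184,"dy":0,"dz":-0.249,"rx":0,"ry":0.53,"rz":0,"gripper":0.85},{"dx":-0.22,"dy":0,"dz":-0.298,"rx":0,"ry":0.63,"rz":0,"gripper":0.85},{"dx":-0.245,"dy":0,"dz":-0.332,"rx":0,"ry":0.7,"rz":0,"gripper":0.85},{"dx":-0.26,"dy":0,"dz":-0.352,"rx":0,"ry":0.74,"rz":0,"gripper":0.85},{"dx":-0.2654,"dy":0,"dz":-0.3591,"rx":0,"ry":0.755,"rz":0,"gripper":0.85},{"dx":-0.2654,"dy":0,"dz":-0.3591,"rx":0,"ry":0.755,"rz":0,"gripper":0.85},{"dx":-0.2654,"dy":0,"dz":-0.3591,"rx":0,"ry":0.755,"rz":0,"gripper":0.85}]' 30
python3 - <<'E'
from h import *
from cell import read_camera
p,d=read_camera("side");cv2.imwrite("pics/s2.png",p[:,:,::-1])
E
```

```text
time: 1.65
tool_pos: [0.4282, 0.1127, 0.2437]
tool_rot: [-1.57, 0.0, 0.447]
contact_force: [0.0, -0.5, 0.8]
opening: 0.0782
```

View pics/s2.png

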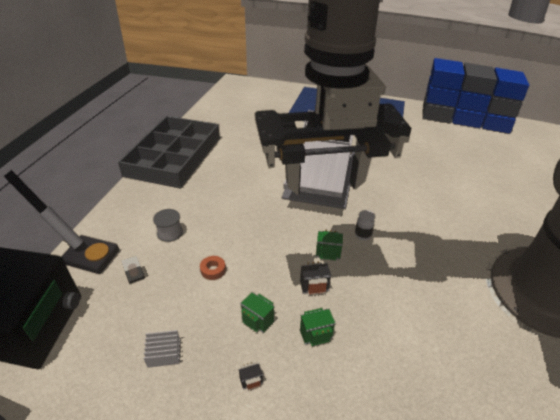

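The hand is open above the larger transformer, fingertips at about (268,160) and (360,185), and the larger transformer is still at (316,277). Next I descend to TCP z = 0.028.

```bash
python3 -m creep '[{"dx":0,"dy":0.02,"dz":0,"rx":0,"ry":0,"rz":0,"gripper":0.85},{"dx":0,"dy":0.055,"dz":0,"rx":0,"ry":0,"rz":0,"gripper":0.85},{"dx":0,"dy":0.095,"dz":0,"rx":0,"ry":0,"rz":0,"gripper":0.85},{"dx":0,"dy":0.13,"dz":0,"rx":0,"ry":0,"rz":0,"gripper":0.85},{"dx":0,"dy":0.155,"dz":0,"rx":0,"ry":0,"rz":0,"gripper":0.85},{"dx":0,"dy":0.165,"dz":0,"rx":0,"ry":0,"rz":0,"gripper":0.85},{"dx":0,"dy":0.165,"dz":0,"rx":0,"ry":0,"rz":0,"gripper":0.85}]' 30
python3 - <<'E'
from h import *
from cell import read_camera
for n,s in(("side",np.s_[200:340,220:400]),("top",np.s_[180:330,160:360])):
    p,d=read_camera(n);cv2.imwrite(f"pics/{n}3.png",cv2.resize(p[s][:,:,::-1],None,fx=3,fy=3))
a=cv2.imread("pics/side3.png");b=cv2.imread("pics/top3.png")
cv2.imwrite("pics/st3.png",np.hstack([cv2.resize(a,(395,307)),cv2.resize(b,(400,307))]))
E
```

```text
time: 2.58
tool_pos: [0.4286, 0.1123, 0.0787]
tool_rot: [-1.57, 0.0, 0.446]
contact_force: [0.1, -0.2, 0.4]
opening: 0.0782
```

View pics/st3.png

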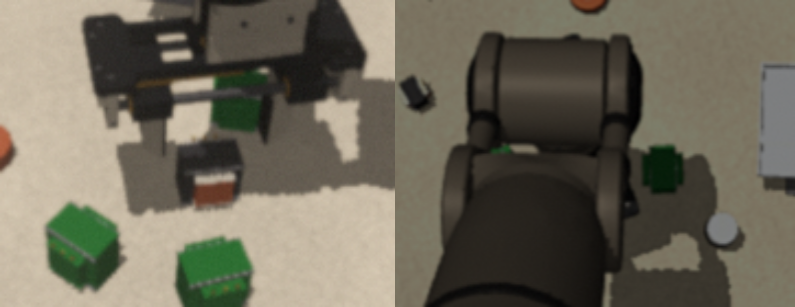

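The side crop shows the transformer between the two fingers with free space on both sides. The top view is blocked by the arm. I lower the last 51 mm and close.

```bash
python3 -m creep '[{"dx":0,"dy":0.012,"dz":0,"rx":0,"ry":0,"rz":0,"gripper":0.85},{"dx":0,"dy":0.027,"dz":0,"rx":0,"ry":0,"rz":0,"gripper":0.85},{"dx":0,"dy":0.042,"dz":0,"rx":0,"ry":0,"rz":0,"gripper":0.85},{"dx":0,"dy":0.051,"dz":0,"rx":0,"ry":0,"rz":0,"gripper":0.85},{"dx":0,"dy":0.051,"dz":0,"rx":0,"ry":0,"rz":0,"gripper":0.85},{"dx":0,"dy":0.051,"dz":0,"rx":0,"ry":0,"rz":0,"gripper":0.85},{"dx":0,"dy":0.051,"dz":0,"rx":0,"ry":0,"rz":0,"gripper":0.4},{"dx":0,"dy":0.051,"dz":0,"rx":0,"ry":0,"rz":0,"gripper":0.4},{"dx":0,"dy":0.051,"dz":0,"rx":0,"ry":0,"rz":0,"gripper":0.4},{"dx":0,"dy":0.051,"dz":0,"rx":0,"ry":0,"rz":0,"gripper":0.4},{"dx":0,"dy":0.051,"dz":0,"rx":0,"ry":0,"rz":0,"gripper":0.4},{"dx":0,"dy":0.051,"dz":0,"rx":0,"ry":0,"rz":0,"gripper":0.4}]' 30
```

```text
time: 4.18
tool_pos: [0.4287, 0.1119, 0.0278]
tool_rot: [-1.571, -0.0, 0.445]
contact_force: [-1.2, -1.2, 3.7]
opening: 0.0479
```

It stopped at 47.9 mm, which matches the 48 mm end faces. Now lift and check.

```bash
python3 -m creep '[{"dx":0,"dy":-0.005,"dz":0,"rx":0,"ry":0,"rz":0,"gripper":0.4},{"dx":0,"dy":-0.02,"dz":0,"rx":0,"ry":0,"rz":0,"gripper":0.4},{"dx":0,"dy":-0.045,"dz":0,"rx":0,"ry":0,"rz":0,"gripper":0.4},{"dx":0,"dy":-0.08,"dz":0,"rx":0,"ry":0,"rz":0,"gripper":0.4},{"dx":0,"dy":-0.115,"dz":0,"rx":0,"ry":0,"rz":0,"gripper":0.4},{"dx":0,"dy":-0.145,"dz":0,"rx":0,"ry":0,"rz":0,"gripper":0.4},{"dx":0,"dy":-0.16,"dz":0,"rx":0,"ry":0,"rz":0,"gripper":0.4},{"dx":0,"dy":-0.16,"dz":0,"rx":0,"ry":0,"rz":0,"gripper":0.4},{"dx":0,"dy":-0.16,"dz":0,"rx":0,"ry":0,"rz":0,"gripper":0.4}]' 30
python3 - <<'E'
from h import *
from cell import read_camera
p,d=read_camera("side");cv2.imwrite("pics/s4.png",cv2.resize(p[60:340,160:460][:,:,::-1],None,fx=2,fy=2))
E
```

```text
time: 5.3
tool_pos: [0.4281, 0.1118, 0.1868]
tool_rot: [-1.57, 0.002, 0.445]
contact_force: [-0.1, -0.3, -4.2]
opening: 0.0481
```

View pics/s4.png

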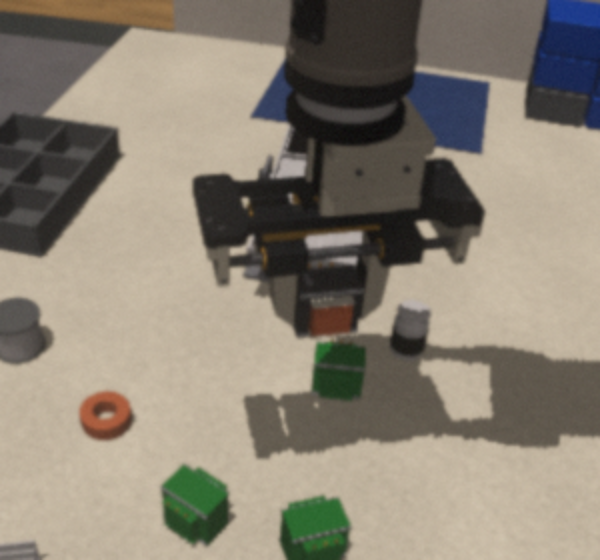

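Lifted upright, with the green part below untouched and about 4 N of load. I carry it over the pan, staying at height.

```bash
python3 -m creep '[{"dx":-0.004,"dy":0,"dz":-0.012,"rx":0,"ry":0.012,"rz":0,"gripper":0.4},{"dx":-0.012,"dy":0,"dz":-0.038,"rx":0,"ry":0.04,"rz":0,"gripper":0.4},{"dx":-0.023,"dy":0,"dz":-0.076,"rx":0,"ry":0.075,"rz":0,"gripper":0.4},{"dx":-0.036,"dy":0,"dz":-0.118,"rx":0,"ry":0.117,"rz":0,"gripper":0.4},{"dx":-0.049,"dy":0,"dz":-0.16,"rx":0,"ry":0.158,"rz":0,"gripper":0.4},{"dx":-0.061,"dy":0,"dz":-0.202,"rx":0,"ry":0.2,"rz":0,"gripper":0.4},{"dx":-0.074,"dy":0,"dz":-0.244,"rx":0,"ry":0.241,"rz":0,"gripper":0.4},{"dx":-0.087,"dy":0,"dz":-0.286,"rx":0,"ry":0.282,"rz":0,"gripper":0.4},{"dx":-0.1,"dy":0,"dz":-0.328,"rx":0,"ry":0.324,"rz":0,"gripper":0.4},{"dx":-0.111,"dy":0,"dz":-0.364,"rx":0,"ry":0.36,"rz":0,"gripper":0.4},{"dx":-0.118,"dy":0,"dz":-0.388,"rx":0,"ry":0.383,"rz":0,"gripper":0.4},{"dx":-0.1215,"dy":0,"dz":-0.4,"rx":0,"ry":0.395,"rz":0,"gripper":0.4},{"dx":-0.1215,"dy":0,"dz":-0.4,"rx":0,"ry":0.395,"rz":0,"gripper":0.4},{"dx":-0.1215,"dy":0,"dz":-0.4,"rx":0,"ry":0.395,"rz":0,"gripper":0.4},{"dx":-0.1215,"dy":0,"dz":-0.4,"rx":0,"ry":0.395,"rz":0,"gripper":0.4}]' 30
python3 - <<'E'
from h import *
from cell import read_camera
p,d=read_camera("side");np.savez("side5.npz",p=p,d=d);cv2.imwrite("pics/s5.png",cv2.resize(p[20:230,230:460][:,:,::-1],None,fx=2.6,fy=2.6))
p,d=read_camera("top");cv2.imwrite("pics/t5.png",p[:,:,::-1])
E
```

```text
time: 7.22
tool_pos: [0.4913, -0.3005, 0.1878]
tool_rot: [-1.57, 0.0, 0.051]
contact_force: [0.4, 0.1, -3.8]
opening: 0.0479
```

View pics/s5.png

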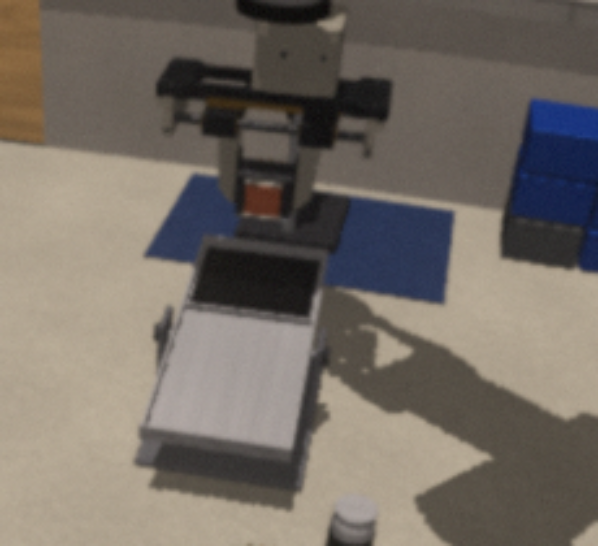

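View pics/t5.png

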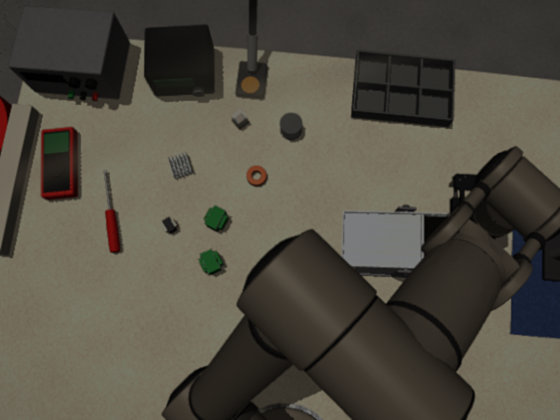

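The part hangs over the pan area: winding at (262,198) in the crop, pan empty at (258,280). I measure the part's offset in the hand from the depth of the copper face.

```bash
python3 - <<'E'
from h import *
f=np.load("side5.npz");p=f['p'].astype(int);d=f['d'];P=cloud("side",d)
s=np.s_[70:120,300:360]
c=p[s];m=(c[...,0]>c[...,2]*1.8)&(c[...,0]>70)&(P[s][...,2]>.1)
m&=abs(P[s][...,0]-.49)<.04
W=P[s][m];print(len(W),np.median(W,0).round(4),W.min(0).round(3),W.max(0).round(3))
v,u=np.nonzero(m);print(u.mean()+300,v.mean()+70)
E
```

```text
130 [ 0.4899 -0.2786  0.1819] [ 0.476 -0.282  0.169] [ 0.504 -0.274  0.195]
330.4230769230769 96.6923076923077
```

The part's centre works out to about (0.491, -0.3016), against the level-pan centre of (0.4906, -0.3015), so it is aligned. I lower it slowly until the tray is pressed level (TCP z ≈ 0.110).

```bash
python3 -m creep '[{"dx":0,"dy":0.01,"dz":0,"rx":0,"ry":0,"rz":0,"gripper":0.4},{"dx":0,"dy":0.03,"dz":0,"rx":0,"ry":0,"rz":0,"gripper":0.4},{"dx":0,"dy":0.047,"dz":0,"rx":0,"ry":0,"rz":0,"gripper":0.4},{"dx":0,"dy":0.057,"dz":0,"rx":0,"ry":0,"rz":0,"gripper":0.4},{"dx":0,"dy":0.061,"dz":0,"rx":0,"ry":0,"rz":0,"gripper":0.4},{"dx":0,"dy":0.064,"dz":0,"rx":0,"ry":0,"rz":0,"gripper":0.4},{"dx":0,"dy":0.066,"dz":0,"rx":0,"ry":0,"rz":0,"gripper":0.4},{"dx":0,"dy":0.068,"dz":0,"rx":0,"ry":0,"rz":0,"gripper":0.4},{"dx":0,"dy":0.07,"dz":0,"rx":0,"ry":0,"rz":0,"gripper":0.4},{"dx":0,"dy":0.072,"dz":0,"rx":0,"ry":0,"rz":0,"gripper":0.4},{"dx":0,"dy":0.074,"dz":0,"rx":0,"ry":0,"rz":0,"gripper":0.4},{"dx":0,"dy":0.076,"dz":0,"rx":0,"ry":0,"rz":0,"gripper":0.4},{"dx":0,"dy":0.0775,"dz":0,"rx":0,"ry":0,"rz":0,"gripper":0.4},{"dx":0,"dy":0.078,"dz":0,"rx":0,"ry":0,"rz":0,"gripper":0.4},{"dx":0,"dy":0.078,"dz":0,"rx":0,"ry":0,"rz":0,"gripper":0.4},{"dx":0,"dy":0.078,"dz":0,"rx":0,"ry":0,"rz":0,"gripper":0.4},{"dx":0,"dy":0.078,"dz":0,"rx":0,"ry":0,"rz":0,"gripper":0.4}]' 30
python3 - <<'E'
from h import *
from cell import read_camera
p,d=read_camera("side");np.savez("side6.npz",p=p,d=d);cv2.imwrite("pics/s6.png",cv2.resize(p[60:210,260:400][:,:,::-1],None,fx=4,fy=4))
P=cloud("side",d)
T=(P[...,2]>.05)&(P[...,2]<.115)&(P[...,0]>.45)&(P[...,0]<.53)&(P[...,1]<-.09)&(P[...,1]>-.23)&(p.max(2)>85)
W=P[T];print(len(W),np.linalg.lstsq(np.c_[W[:,:2],np.ones(len(W))],W[:,2],rcond=None)[0].round(4))
E
```

```text
time: 9.45
tool_pos: [0.4913, -0.3014, 0.1097]
tool_rot: [-1.571, -0.0, 0.05]
contact_force: [0.6, -1.0, -2.6]
opening: 0.048
1270 [ 0.0008 -0.001   0.0793]
```

View pics/s6.png

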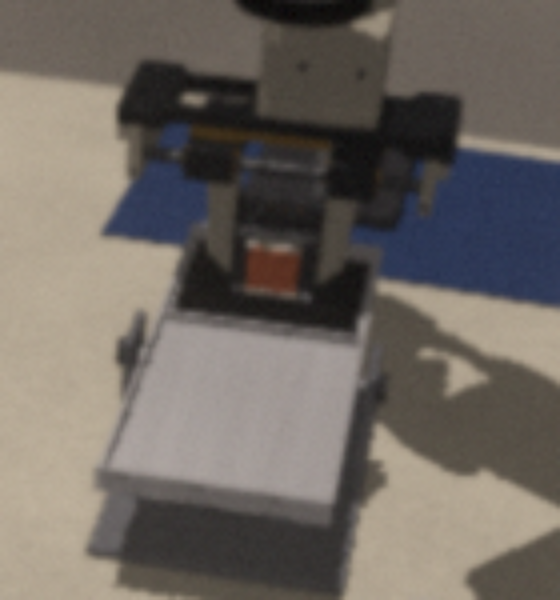

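The tray is level (slope -0.001) and the part sits flat and upright in the pan. I let go, wait, then rise.

```bash
python3 -m creep '[{"dx":0,"dy":0,"dz":0,"rx":0,"ry":0,"rz":0,"gripper":0.85},{"dx":0,"dy":0,"dz":0,"rx":0,"ry":0,"rz":0,"gripper":0.85},{"dx":0,"dy":0,"dz":0,"rx":0,"ry":0,"rz":0,"gripper":0.85},{"dx":0,"dy":0,"dz":0,"rx":0,"ry":0,"rz":0,"gripper":0.85},{"dx":0,"dy":0,"dz":0,"rx":0,"ry":0,"rz":0,"gripper":0.85},{"dx":0,"dy":0,"dz":0,"rx":0,"ry":0,"rz":0,"gripper":0.85},{"dx":0,"dy":-0.01,"dz":0,"rx":0,"ry":0,"rz":0,"gripper":0.85},{"dx":0,"dy":-0.03,"dz":0,"rx":0,"ry":0,"rz":0,"gripper":0.85},{"dx":0,"dy":-0.06,"dz":0,"rx":0,"ry":0,"rz":0,"gripper":0.85},{"dx":0,"dy":-0.1,"dz":0,"rx":0,"ry":0,"rz":0,"gripper":0.85},{"dx":0,"dy":-0.13,"dz":0,"rx":0,"ry":0,"rz":0,"gripper":0.85},{"dx":0,"dy":-0.145,"dz":0,"rx":0,"ry":0,"rz":0,"gripper":0.85},{"dx":0,"dy":-0.15,"dz":0,"rx":0,"ry":0,"rz":0,"gripper":0.85},{"dx":0,"dy":-0.15,"dz":0,"rx":0,"ry":0,"rz":0,"gripper":0.85},{"dx":0,"dy":-0.15,"dz":0,"rx":0,"ry":0,"rz":0,"gripper":0.85},{"dx":0,"dy":-0.15,"dz":0,"rx":0,"ry":0,"rz":0,"gripper":0.85}]'
cat > chk.py <<'E'
from h import *
from cell import read_camera
import sys
p,d=read_camera("side");np.savez("sidef.npz",p=p,d=d);cv2.imwrite(f"pics/{sys.argv[1]}.png",cv2.resize(p[60:210,260:400][:,:,::-1],None,fx=4,fy=4))
P=cloud("side",d)
T=(P[...,2]>.05)&(P[...,2]<.125)&(P[...,0]>.45)&(P[...,0]<.53)&(P[...,1]<-.09)&(P[...,1]>-.23)&(p.max(2)>85)
W=P[T];print(len(W),np.linalg.lstsq(np.c_[W[:,:2],np.ones(len(W))],W[:,2],rcond=None)[0].round(4))
c=p.astype(int)
m=(c[...,0]>c[...,2]*1.8)&(c[...,0]>60)&(P[...,2]>.03)&(P[...,2]<.15)&(abs(P[...,0]-.49)<.06)&(abs(P[...,1]+.3)<.06)
print("copper",m.sum(),np.median(P[m],0).round(4))
b=P[:,:,:];s=np.s_[354:394,231:271]
m=(c[s].max(2)<75)&(abs(P[s][...,2]-.029)<.006);v,u=np.nonzero(m);print("small",m.sum(),plane("side",np.c_[u+231,v+354],.029).mean(0).round(4))
E
python3 chk.py s7
```

```text
time: 11.5
tool_pos: [0.4911, -0.3013, 0.2588]
tool_rot: [-1.57, 0.001, 0.05]
contact_force: [-0.0, -0.4, 0.1]
opening: 0.078
775 [-0.01    0.1993  0.1277]
copper 132 [ 0.4901 -0.2838  0.0905]
small 235 [0.4779 0.317  0.029 ]
```

View pics/s7.png

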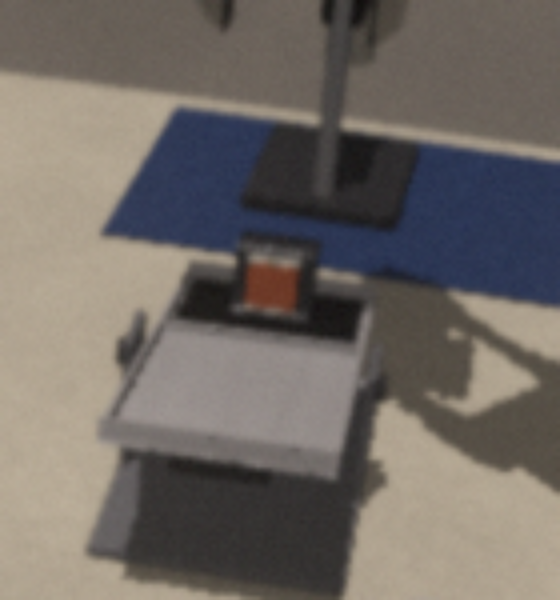

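The tray slope is 0.199 (fully tipped) and the part stands upright mid-pan. The copper face is at y = -0.2838 where about -0.283 is expected for a centred part. The small transformer has not moved. One last stillness check, then I hand in.

```bash
python3 chk.py s8; python3 chk.py s9; python3 -c "
from cell import robot,status
print(status.observe()['time'],robot.hand_in())"
```

```text
773 [-0.0109  0.1989  0.1281]
copper 134 [ 0.4903 -0.2842  0.0904]
small 236 [0.478 0.317 0.029]
779 [-0.0124  0.1996  0.1289]
copper 133 [ 0.4899 -0.284   0.0905]
small 238 [0.4779 0.317  0.029 ]
the job is handed in; nothing more can be done
11.65 None
```

I gripped the larger transformer by its flat steel end faces and carried it to the pan. I pressed it down until the tray was level so it sat flat, let go, then raised the arm clear. The job was handed in at 11.65 s of the 40 s allowed.

**Last checks, steady over three looks:**
- **Tray:** it slopes 0.20 rad below level, which is fully tipped.
- **Larger transformer:** it stands upright, about 1 mm from the pan centre.
- **Smaller transformer:** it is still at its starting position.
- **Robot:** the gripper is open and about 0.15 m above where it let go, with no contact force.

**What failed or disagreed:**
- My first move call was refused because the rows lacked some keys. Nothing moved, and I retyped it.
- Early on, the two cameras disagreed by about 5 mm in y on the transformers. I used a value in between; the grasp fitted and the part ended up centred.

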